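# Reload the warm drying shelf in a pottery finishing shed

## Robot

A 6-joint arm with a two-finger parallel gripper is mounted at the origin on the work surface. World frame = base frame: x ahead of the robot, y to its left, z up, the work surface at z = 0. Lengths are in m, angles in rad, forces in N, time in s.
With the tool pointing down it reaches from about 0.4 to 0.825 m from the base axis. Payload 7 kg.
Tool frame: the origin (TCP) lies at the very end of the fingers, on their centre line; the grasp point (between the pads) lies 19 mm behind it; z points along the fingers, y is the line along which they close (so a half turn about z gives the same grasp; the last joint's range is limited). The gripper opens to 88 mm and grips with 3 to 60 N. Pads are 19 mm wide; open, the fingers measure 130 mm over their backs; the gripper's body (78 mm by 193 mm) begins 47 mm behind the grasp point.
Start: joints at [1.398, 0.359, 0.012, 0, -1.224, -0.288], TCP at [0.3, 0.605, 0.227] pointing down, gripper open.
Joint ranges: [-3.07, 3.07], [-1.43, 2.12], [-1.02, 1.25], [-3.03, 1.67], [-3.05, -0], [-3.03, 3.03]. Speed limits (rad/s): [2.39, 2.39, 3.01, 3.14, 3.14, 3.14].

## Interface

Orientations are given as [roll, pitch, yaw] about the fixed x, y, z axes, in that order (R = Rz(yaw) Ry(pitch) Rx(roll)).
In Python, from station import arm gives the robot as it stands.
- The arm moves only by the tool step_arm, never from a script. Its argument "rows" is a list of rows, each a list of 5 numbers: the shift along the world's x, y, z in m, then the turn about the world's z in rad, then the finger opening in m, from 0 to 0.0876. In form: [[x, y, z, spin, gripper], ...]. A call has 1 to 20 rows; each row is the pose to reach, as a shift and turn from the pose commanded when the call began; what a row does not reach only later rows make up. A row lasts 1/10 s, in which the tool goes at most 50 mm and 8.59 degrees, less where a joint would pass 70% of its speed; a pose out of reach is approached as far as the arm can. A call with a gripper value outside its range is refused whole. The fingers move at their own pace and stop on an object; "newtons" is the grip in N (left out, the last holds). Time passes only in rows, so rows that repeat a pose let the fingers close. It gives the time, the measured TCP pose, the force, the opening and the grip force at its end, in the units of the state.
- arm.get_state(): the state, without advancing time (a new reading comes with each control period).
- arm.grab_frame(name): name is "scene" or "top"; returns a dict with "color" (384x512x3 uint8, blue, green, red), "vfov" (degrees; the focal length in pixels is half the picture's height over the tangent of half this angle, whatever the lens; pixels are square), "cx", "cy" (the principal point, pixels), "k1" (the pictures are not rectified: a ray, as slopes to the right and down, at radius r is drawn at 1 + k1 r^2 times it, then the intrinsics apply), "rvec" (rotation vector, rad) and "tvec" (3), from world to camera coordinates, as OpenCV has them. Camera axes: x right, y down, z forward; pixel columns grow to the right and rows downward; lengths in m; the calibration is good to about 2 mm. A picture is of the moment at which its call begins. There is no depth.
- arm.job_done(): hands the job in; it is judged then, once.
The state is a dict: "t": time; "q": joint angles; "qd": joint speeds; "joint_efforts": joint torques, N m; "eef_pos": TCP position; "ee_rot": TCP orientation; "force": force on the tool from outside, world axes, zero at the start; "moment": the same for the moment, N m; "width": finger opening in m; "gripper_force": force on a finger pad.
Only numpy, scipy, OpenCV 4.12 (cv2) and the standard library are available. Lean on these libraries where they do the work, as an engineer would, in place of code of your own. Each camera call takes 0.05 s, during which the arm holds its last target. There are 200 camera calls.

## Task

First turn the dimmer knob under the warm shelf's front edge right down to off, at its stop. Then take the dry green jug off the shelf and stand it on the cork mat, and stand every wet black-and-cream vase upright in the blue tray, none touching another. Push the loaded tray across the gap until its whole base is on the warm shelf, without letting it dip into the gap or tip, and last of all turn the dimmer up to the red mark, leaving the bottle, the paint tub and the brush where they are.

Things in the scene. Friction and masses are not known exactly. Their poses are not given: they have to be found in the camera images.
- shelf: Warm drying shelf, fixed: steel plate 240 (x) by 270 (y) mm, top 100 mm above the table. Origin on the table under its centre; -x is the front, towards the robot. Its right edge (y = -140 mm) is rounded and faces the stand across a gap; a stop lip 14 mm high has its inner face at y = +130 mm. Knob axis vertical at x = -90 mm, y = 0, under a white dial disc, radius 75 mm, top 80 mm above the table.
- dimmer (a joint): Angle of the dimmer knob under the shelf, 0 to 1.6 rad; 0 is off, at a stop (black line on the dial); grows clockwise seen from above. 0.15 N m of friction, stays where left. Black ribbed disc 68 mm across with a crank arm ending in an upright orange post. In the shelf's frame the arm points along 3.942 rad minus this value (from +x towards +y): off is front right, full is front left.
- dimmer_grip (a point): Top of the orange grip post on the dimmer's crank: round, upright, 20 mm across, its axis 125 mm from the knob's axis, standing free in front of the shelf from 60 to 129 mm above the table. The point is on the post's axis at the top. x points along the crank arm away from the knob's axis, z up.
- mark: Red mark, 26 x 9 mm, on top of the white dial disc, 48 to 74 mm from the knob's axis. Origin on the table on the knob's axis; its x points from that axis out through the mark. The dimmer is set to the mark when the crank arm points along this x.
- stand: Wooden loading stand, fixed: top 240 (x) by 250 (y) mm, 100 mm above the table, level with the warm shelf. Origin on the table under its centre. Its left edge (y = +130 mm) is rounded and faces the shelf; the gap between them is 40 to 60 mm.
- tray: Blue open tray, loose, 0.4 kg, on the stand at the start: base 180 (x) by 200 (y) mm, walls 30 mm high, 5 mm thick, floor 5 mm. Origin: centre of its underside. On its right end a white bar along x, 130 mm long, 12 mm thick, centred at y = -145 mm, 18 to 42 mm above the underside, 39 mm clear of the tray wall but for two arms at x = -50 and +50 mm; pinch it from above or push it.
- mat: Cork mat, 120 x 120 mm, 4 mm thick, fixed on the table at the left. Origin: centre of its underside.
- jug: Dry glazed jug, all green, on the warm shelf at the start, 106 mm tall: bottom-heavy drum body 60 mm across up to 34 mm, shoulder, neck 30 mm across from 52 mm up, topped by a 6 mm lip 32 mm across; 0.12 kg. Grip the neck from above. Origin: centre of its underside, z up.
- bottle: Pink water bottle with a red cap, 60 mm across, 170 mm tall, standing left of the shelf. Bystander. Origin: centre of its underside.
- paint_tub: Purple paint tub with a white lid, 100 mm across, 100 mm tall, at the right of the work. Bystander. Origin: centre of its underside.
- brush: Paint brush with a black handle, 190 mm long, lying right of the stand. Bystander. Origin: near its middle, underneath.
- vase0: Wet painted vase, cream with black neck and patches (up to four, all alike; absent ones read None), on the table in front of the stand at the start, 106 mm tall: bottom-heavy drum body 60 mm across up to 34 mm, shoulder, neck 30 mm across from 52 mm up, topped by a 6 mm lip 32 mm across; 0.12 kg. Grip the neck from above. Origin: centre of its underside, z up.
- vase1: Wet painted vase, cream with black neck and patches (up to four, all alike; absent ones read None), on the table in front of the stand at the start, 106 mm tall: bottom-heavy drum body 60 mm across up to 34 mm, shoulder, neck 30 mm across from 52 mm up, topped by a 6 mm lip 32 mm across; 0.12 kg. Grip the neck from above. Origin: centre of its underside, z up.
- vase2: Wet painted vase, cream with black neck and patches (up to four, all alike; absent ones read None), on the table in front of the stand at the start, 106 mm tall: bottom-heavy drum body 60 mm across up to 34 mm, shoulder, neck 30 mm across from 52 mm up, topped by a 6 mm lip 32 mm across; 0.12 kg. Grip the neck from above. Origin: centre of its underside, z up.
- vase3: Wet painted vase, cream with black neck and patches (up to four, all alike; absent ones read None), on the table in front of the stand at the start, 106 mm tall: bottom-heavy drum body 60 mm across up to 34 mm, shoulder, neck 30 mm across from 52 mm up, topped by a 6 mm lip 32 mm across; 0.12 kg. Grip the neck from above. Origin: centre of its underside, z up.
Not all that is in view belongs to the job. What is shaped like the vase3 but orange or purple is not meant. What is shaped like the jug but turquoise is not meant.

How it is judged:
By the outcome, as a careful person would: the job done as asked, in the order asked, and still so for the second after the job is handed in, with the robot touching nothing.
Of vase0, vase1, vase2, vase3 only 2 to 4 are there at a start; the rules pass over those that are not, and their reading is None.
At some moment in a run one of vase0, vase1, vase2, vase3 may be knocked a few centimetres aside while the robot is not near it.
Once in a run the grip may slacken for a moment while it holds something.
It also fails if it takes over 210 s, if anything falls off the work surface, if the arm or the gripper's body presses on something with over 40 N, if the wrist force passes 120 N, or if a joint passes its speed limit or range.

## Working session

There is one attempt and no reset: what is moved stays moved. The work goes in short steps, Python scripts to look and compute and a tool call to move; the robot and the scene stay as the last step left them, time stands still between calls to the robot, and variables do not carry over. Pictures are saved under pics/ and viewed, at most 14 in all, crops included, and the job is handed in when it is done.

Besides the shell and the picture viewer there is one more tool, called after "Call:" as name(argument=value, ...) on one line, values as JSON. step_arm: Moves the arm, as the interface text tells. Its arguments: {"type":"object","properties":{"rows":{"type":"array"},"newtons":{"type":"number"}},"required":["rows"]}

```bash
mkdir -p pics
cat > h.py <<'E'
import numpy as np, cv2
from station import arm
def grab(name,f=None):
    d=arm.grab_frame(name); im=np.array(d["color"])
    if f: cv2.imwrite("pics/"+f+".png",im)
    return d
def K(d):
    f=192/np.tan(np.radians(d["vfov"])/2); return f
def ray(d,u,v):
    f=K(d); x=(u-d["cx"])/f; y=(v-d["cy"])/f; a,b=x,y
    for _ in range(30):
        s=1+d["k1"]*(a*a+b*b); a,b=x/s,y/s
    R=cv2.Rodrigues(np.array(d["rvec"],float))[0]; t=np.array(d["tvec"],float).ravel()
    return -R.T@t, R.T@np.array([a,b,1.])
def at(d,u,v,z):
    c,r=ray(d,u,v); return (c+r*(z-c[2])/r[2])
def proj(d,P):
    R=cv2.Rodrigues(np.array(d["rvec"],float))[0]; t=np.array(d["tvec"],float).ravel()
    p=np.atleast_2d(P)@R.T+t; a=p[:,:2]/p[:,2:]; s=1+d["k1"]*(a**2).sum(1,keepdims=True)
    return a*s*K(d)+[d["cx"],d["cy"]]
E
python3 - <<'E'
from h import *
a=grab("top","top0"); b=grab("scene","scene0")
for d in (a,b): print({k:d[k] for k in d if k!="color"}, ray(d,256,192)[0])
im=np.vstack([a["color"],b["color"]])
cv2.imwrite("pics/t0.png",cv2.resize(a["color"],(800,600),interpolation=cv2.INTER_CUBIC));cv2.imwrite("pics/s0.png",cv2.resize(b["color"],(800,600),interpolation=cv2.INTER_CUBIC))
print(arm.get_state())
E
```

```text
{'vfov': 55.55851893028849, 'cx': 257.11825791788146, 'cy': 191.20061487011634, 'k1': -0.03661792664726045, 'rvec': array([ 2.14629559, -2.14740506,  0.16470344]), 'tvec': array([-0.00659981,  0.56869828,  1.10214358])} [ 3.99899080e-01 -1.02516081e-03  1.17399380e+00]
{'vfov': 45.04371780748825, 'cx': 250.99063729348669, 'cy': 189.99224742599137, 'k1': 0.06292335513350396, 'rvec': array([ 0.96276776,  2.38740764, -1.14002776]), 'tvec': array([ 0.41684126, -0.16189485,  1.84358605])} [1.3684586  0.81452819 1.0308448 ]
{'t': 0.1, 'q': array([ 1.39810113e+00,  3.59346474e-01,  1.11345820e-02, -3.13173372e-04,
       -1.22413622e+00, -2.88134029e-01]), 'qd': array([ 0.00138562, -0.00019961,  0.00128965,  0.00165139,  0.00034908,
        0.00119546]), 'joint_efforts': array([-4.85437267e-04, -5.84162521e+01,  2.93749702e+01,  7.01543793e+00,
        1.02054168e-02, -3.67628547e-05]), 'eef_pos': array([0.29997012, 0.60417041, 0.22568846]), 'ee_rot': array([ 3.14002117e+00, -1.58722784e-04, -4.60935738e-01]), 'force': array([-0.32780568, -0.415987  ,  0.18836562]), 'moment': array([-0.02386713, -0.00755128,  0.01097757]), 'gripper_force': 0.0, 'width': 0.08756893251669252}
```

View pics/t0.png

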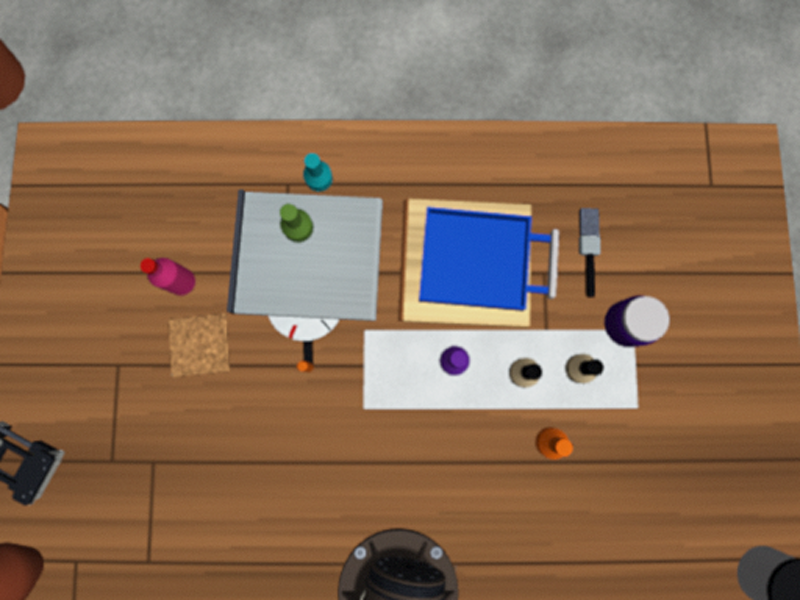

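View pics/s0.png

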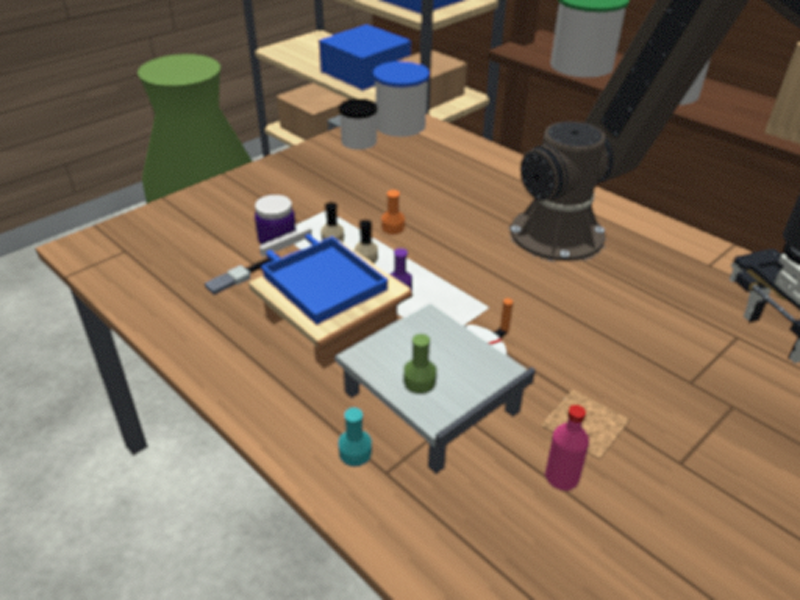

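The top view (800×600) shows:
- Vases: black-necked and cream at (526,372) and (583,368), so two are present. Lookalikes are purple at (455,360) and orange at (553,443).
- Jug: green at (297,222). The lookalike is turquoise at (317,172).
- Crank post: orange at (305,366). The orange decoy at (553,443) should not be taken for it.
- Red mark: near (292,331), with the black off line near (326,325).

I choose the two cream vases, the green jug and the post at (305,366).

```bash
cat >> h.py <<'E'
def blobs(d,lo,hi,amin=12):
    hsv=cv2.cvtColor(d["color"],cv2.COLOR_BGR2HSV); m=cv2.inRange(hsv,np.array(lo),np.array(hi))
    n,l,s,c=cv2.connectedComponentsWithStats(m)
    return [(c[i].round(1),s[i].tolist(),(l==i)) for i in range(1,n) if s[i,4]>=amin]
def s2(U,V): return (U+.5)*.64-.5,(V+.5)*.64-.5
E
python3 - <<'E'
from h import *
d=grab("top"); im=d["color"]
for n,lo,hi in [("blue",(105,120,60),(125,255,255)),("orange",(5,170,100),(14,255,255)),("green",(35,80,30),(60,255,255)),("red",(0,150,90),(4,255,255)),("red2",(174,150,90),(180,255,255)),("black",(0,0,0),(180,255,40))]:
    for c,s,m in blobs(d,lo,hi,8):
        if 50<c[1]<300 and 100<c[0]<420:
            r=cv2.minAreaRect(np.argwhere(m)[:,::-1].astype(np.float32)); print(n,c,s,np.round(cv2.boxPoints(r),1).tolist())
for nm,pts,z in [("shelf",[(231,313),(239,192),(381,199),(376,320)],.1),("stand",[(403,320),(407,199),(531,205),(530,326)],.1),("traytop",[(419,300),(427,207),(531,215),(525,311)],.135),("mat",[(170,317),(226,315),(229,370),(172,377)],.004)]:
    P=np.array([at(d,*s2(*p),z)[:2] for p in pts]); print(nm,P.round(3).tolist(),"c",P.mean(0).round(4),[np.linalg.norm(P[i]-P[i-1]).round(3) for i in range(4)])
c=im[175:265,140:300]; cv2.imwrite("pics/c1.png",cv2.resize(np.hstack([c]),(800,450),interpolation=cv2.INTER_CUBIC))
c=im[205:275,260:420]; cv2.imwrite("pics/c2.png",cv2.resize(np.vstack([im[110:205,140:300],im[175:265,140:300][:0],c]),(640,660)[:2] and (576,594),interpolation=cv2.INTER_CUBIC))
E
```

```text
blue [305.2 165.3] [269, 133, 84, 65, 4155] [[267.70001220703125, 191.89999389648438], [273.20001220703125, 132.3000030517578], [354.29998779296875, 139.6999969482422], [348.8999938964844, 199.3000030517578]]
orange [194.5 234.3] [189, 230, 12, 9, 70] [[187.8000030517578, 235.39999389648438], [191.0, 229.0], [201.0, 234.0], [197.8000030517578, 240.39999389648438]]
orange [354.6 283.9] [343, 273, 24, 22, 348] [[338.5, 282.5], [352.5, 268.5], [369.5, 285.5], [355.5, 299.5]]
green [188.7 142.4] [179, 131, 21, 23, 361] [[179.0, 131.0], [199.0, 131.0], [199.0, 153.0], [179.0, 153.0]]
red [186.6 212.1] [185, 209, 4, 7, 10] [[184.8000030517578, 214.89999389648438], [187.3000030517578, 208.6999969482422], [188.3000030517578, 209.10000610351562], [185.89999389648438, 215.3000030517578]]
black [377.  176.1] [375, 163, 5, 27, 123] [[375.0, 163.0], [379.0, 163.0], [379.0, 189.0], [375.0, 189.0]]
black [392.2 207.6] [387, 194, 17, 27, 104] [[384.29998779296875, 196.89999389648438], [395.8999938964844, 193.6999969482422], [403.0, 220.0], [391.29998779296875, 223.10000610351562]]
black [196.8 224.9
[... 273 characters left out ...]
345.0, 241.0], [334.0, 241.0]]
shelf [[0.533, 0.319], [0.773, 0.314], [0.758, 0.034], [0.52, 0.043]] c [0.6461 0.1775] [np.float64(0.276), np.float64(0.24), np.float64(0.28), np.float64(0.239)]
stand [[0.52, -0.008], [0.758, -0.017], [0.747, -0.26], [0.508, -0.25]] c [ 0.6333 -0.1336] [np.float64(0.241), np.float64(0.239), np.float64(0.244), np.float64(0.239)]
traytop [[0.553, -0.038], [0.731, -0.054], [0.716, -0.251], [0.533, -0.233]] c [ 0.6331 -0.1439] [np.float64(0.197), np.float64(0.179), np.float64(0.198), np.float64(0.184)]
mat [[0.537, 0.475], [0.541, 0.358], [0.428, 0.347], [0.413, 0.463]] c [0.4797 0.4107] [np.float64(0.124), np.float64(0.117), np.float64(0.114), np.float64(0.118)]
```

View pics/c1.png

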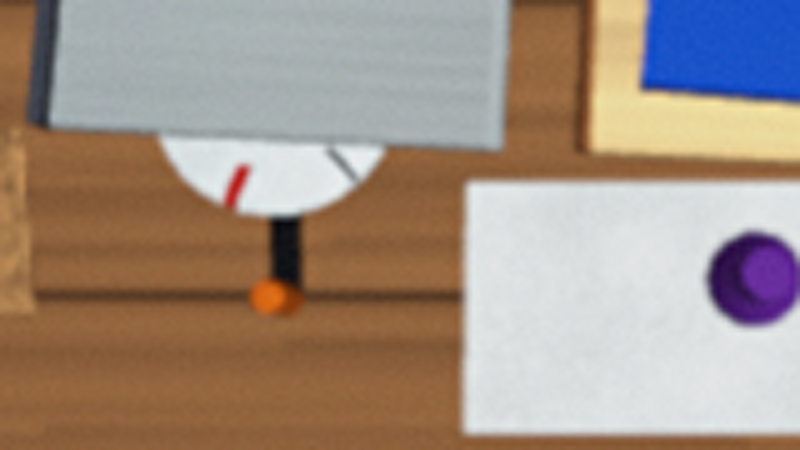

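View pics/c2.png

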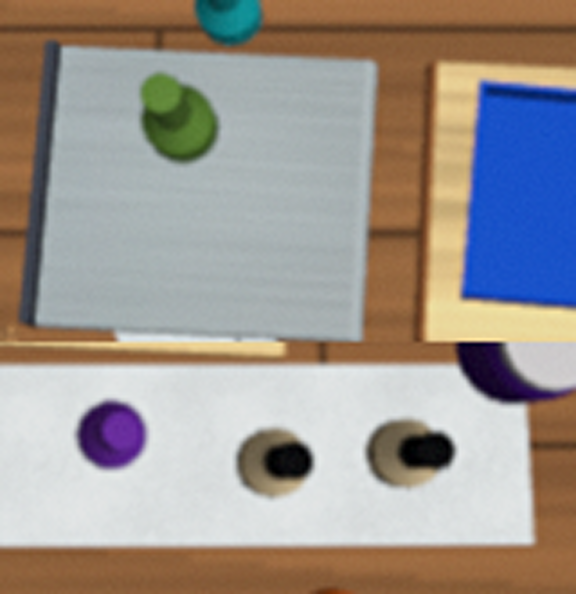

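```bash
cat > fit.py <<'E'
from h import *
from scipy.optimize import least_squares
d=grab("top")
c1=lambda x,y:(140+(x+.5)/5-.5,175+(y+.5)/5-.5)
c2=lambda x,y:(140+(x+.5)/3.6-.5,110+(y+.5)/3.6-.5)
c3=lambda x,y:(260+(x+.5)/3.6-.5,205+(y-342+.5)/3.6-.5)
def rect(pix,loc,z):
    W=np.array([at(d,*p,z)[:2] for p in pix]); L=np.array(loc)
    f=lambda q:(L@np.array([[np.cos(q[2]),np.sin(q[2])],[-np.sin(q[2]),np.cos(q[2])]])+q[:2]-W).ravel()
    r=least_squares(f,[*W.mean(0),0]); return r.x, r.fun.round(4)
def w(q,x,y): c,s=np.cos(q[2]),np.sin(q[2]); return np.array([q[0]+c*x-s*y,q[1]+s*x+c*y])
if __name__=="__main__":
    sh,e=rect([c1(50,128),c1(503,150),c2(376,62),c2(60,46)],[(-.12,.13),(-.12,-.14),(.12,-.14),(.12,.13)],.1); print("shelf",sh.round(4),e)
    st,e=rect([s2(403,320),s2(407,199),s2(531,205),s2(530,326)],[(-.12,.13),(.12,.13),(.12,-.12),(-.12,-.12)],.1); print("stand",st.round(4),e)
    tr,e=rect([s2(419,300),s2(427,207),s2(531,215),s2(525,311)],[(-.09,.1),(.09,.1),(.09,-.1),(-.09,-.1)],.135); print("tray",tr.round(4),e)
    k=w(sh,-.09,0); print("knob",k.round(4))
    p=at(d,*c1(270,297),.129)[:2]-k; a=np.arctan2(p[1],p[0])%(2*np.pi)-sh[2]; print("post",(p+k).round(4),np.linalg.norm(p).round(4),"dim",3.942-a)
    for n,pts in(("mark",[(245,166),(238,186),(231,206)]),("line",[(333,150),(355,180)])):
        for q in pts:
            p=at(d,*c1(*q),.08)[:2]-k; a=np.arctan2(p[1],p[0])%(2*np.pi)-sh[2]; print(n,np.linalg.norm(p).round(4),"dim",(3.942-a).round(3))
    print("jug",at(d,*c2(161,92),.206).round(4), "vA",at(d,340.2,237.2,.106).round(4),"vB",at(d,379,234.5,.106).round(4),"purple",at(d,*c3(123,430),.106).round(3),"tub",at(d,*s2(644,318),.1).round(3))
    print("mat",at(d,*s2(199,345),.004).round(3))
    for n,P in(("bodyA",c3(272,463)),("bodyB",c3(403,453))): print(n,at(d,*P,.03).round(4))
E
python3 fit.py
```

```text
shelf [ 0.6468  0.1782 -0.0474] [ 0.      0.0006  0.0004  0.0005  0.0007 -0.0004 -0.0011 -0.0007]
stand [ 0.6331 -0.1386 -0.0435] [-0.001   0.0049  0.0003  0.0026  0.0011 -0.0038 -0.0003 -0.0037]
tray [ 0.6331 -0.1439 -0.0919] [-0.0004  0.0017  0.0009  0.0013 -0.0022 -0.0009  0.0017 -0.002 ]
knob [0.5569 0.1825]
post [0.4324 0.1748] 0.1247 dim 0.6908551206206734
mark 0.0477 dim 1.128
mark 0.0604 dim 1.114
mark 0.0731 dim 1.106
line 0.0496 dim -0.043
line 0.0721 dim 0.005
jug [0.7001 0.194  0.206 ] vA [ 0.4234 -0.2489  0.106 ] vB [ 0.4309 -0.3635  0.106 ] purple [ 0.447 -0.114  0.106] tub [ 0.523 -0.47   0.1  ]
mat [0.479 0.411 0.004]
bodyA [ 0.4219 -0.2507  0.03  ]
bodyB [ 0.4301 -0.3657  0.03  ]
```

The fit puts the shelf at (0.647, 0.178), yaw −0.047. The dimmer is at about 0.69 and the mark is at about 1.11. Next I move above the orange post.

Call:
step_arm(rows=[[0.132,-0.429,0,0.523,0.06],[0.132,-0.429,0,0.523,0.06],[0.132,-0.429,0,0.523,0.06],[0.132,-0.429,0,0.523,0.06],[0.132,-0.429,0,0.523,0.06],[0.132,-0.429,0,0.523,0.06],[0.132,-0.429,0,0.523,0.06],[0.132,-0.429,0,0.523,0.06],[0.132,-0.429,0,0.523,0.06],[0.132,-0.429,0,0.523,0.06],[0.132,-0.429,0,0.523,0.06],[0.132,-0.429,0,0.523,0.06],[0.132,-0.429,0,0.523,0.06],[0.132,-0.429,0,0.523,0.06]], newtons=10)

```text
t: 1.6
eef_pos: [0.4319, 0.1766, 0.2264]
ee_rot: [3.141, 0.0, 0.064]
force: [0.7, -0.1, -0.2]
width: 0.0598
gripper_force: 0.0
```

Straight above; descend and close.

Call:
step_arm(rows=[[0,-0.001,-0.045,0,0.06],[0,-0.001,-0.09,0,0.06],[0,-0.001,-0.125,0,0.06],[0,-0.001,-0.13,0,0.06],[0,-0.001,-0.13,0,0.06],[0,-0.001,-0.13,0,0.01],[0,-0.001,-0.13,0,0.01],[0,-0.001,-0.13,0,0.01],[0,-0.001,-0.13,0,0.01],[0,-0.001,-0.13,0,0.01]], newtons=10)

```text
t: 2.6
eef_pos: [0.4323, 0.1747, 0.0971]
ee_rot: [-3.141, -0.001, 0.062]
force: [-1.1, -0.7, 1.0]
width: 0.0255
gripper_force: 0.0
```

Call:
step_arm(rows=[[0,0,0,0,0.01],[0,0,0,0,0.01],[0,0,0,0,0.01],[0.0014,-0.0124,0,0.1,0.01],[0.004,-0.0246,0,0.2,0.01],[0.0078,-0.0365,0,0.3,0.01],[0.0128,-0.048,0,0.4,0.01],[0.0189,-0.0589,0,0.5,0.01],[0.0261,-0.0691,0,0.6,0.01],[0.0315,-0.076,0,0.665,0.01],[0.0336,-0.0778,0,0.69,0.01],[0.0336,-0.0778,0,0.69,0.01],[0.0336,-0.0778,0,0.69,0.01]], newtons=10)

```text
t: 3.9
eef_pos: [0.4658, 0.0962, 0.0968]
ee_rot: [3.141, 0.001, 0.752]
force: [-1.0, -2.4, 5.6]
width: 0.0197
gripper_force: 10.0
```

Call:
step_arm(rows=[[0.0015,-0.0015,0,0.015,0.01],[0.003,-0.0025,0,0.03,0.01],[0.004,-0.0035,0,0.04,0.01],[0.004,-0.0035,0,0.04,0.01],[0.004,-0.0035,0,0.04,0.01]], newtons=10)

```text
t: 4.4
eef_pos: [0.4678, 0.0944, 0.0966]
ee_rot: [-3.138, 0.001, 0.792]
force: [-15.4, 12.3, 13.6]
width: 0.0238
gripper_force: 10.0
```

The stop is felt, with about 20 N tangential. Relax back, open and lift.

Call:
step_arm(rows=[[-0.0025,0.0025,0,-0.02,0.015],[-0.003,0.003,0,-0.03,0.06],[-0.003,0.003,0,-0.03,0.07],[-0.003,0.003,0,-0.03,0.075],[-0.003,0.003,0,-0.03,0.075],[-0.003,0.003,0.04,-0.03,0.075],[-0.003,0.003,0.09,-0.03,0.075],[-0.003,0.003,0.14,-0.03,0.075],[-0.003,0.003,0.19,-0.03,0.075],[-0.003,0.003,0.19,-0.03,0.075]])

```text
t: 5.4
eef_pos: [0.47, 0.0971, 0.2939]
ee_rot: [3.137, -0.011, 0.763]
force: [-0.4, 0.3, -1.7]
width: 0.0746
gripper_force: 0.0
```

```bash
cat > look.py <<'E'
from h import *
import sys
a=grab("top"); b=grab("scene")
cv2.imwrite("pics/%s.png"%sys.argv[1],np.hstack([cv2.resize(a["color"][100:300,100:420],(480,300),interpolation=cv2.INTER_CUBIC),cv2.resize(b["color"][100:340,120:440],(400,300),interpolation=cv2.INTER_CUBIC)])[:,:800])
s=arm.get_state(); print(s["t"],s["eef_pos"].round(4),s["ee_rot"].round(3),s["width"])
E
python3 - <<'E'
from fit import *
k=np.array([.5569,.1825])
for c,s,m in blobs(d,(5,170,100),(14,255,255),8):
    if c[1]<260 and 100<c[0]<420: p=at(d,*c,.12)[:2]-k; print(c,s,p+k,np.linalg.norm(p),3.942-(np.arctan2(p[1],p[0])%(2*np.pi))-.0474)
print(arm.get_state()["eef_pos"],arm.get_state()["ee_rot"])
E
```

```text
[224.  224.3] [222, 222, 5, 6, 24] [0.46055166 0.08914737] 0.13415556259086076 -0.016600367842458552
[0.46840363 0.0968569  0.2901355 ] [ 3.1398468  -0.00685032  0.76221556]
```

Call:
step_arm(rows=[[0.2316,0.097,0,-0.76,0.07],[0.2316,0.097,0,-0.76,0.07],[0.2316,0.097,0,-0.76,0.07],[0.2316,0.097,0,-0.76,0.07],[0.2316,0.097,0,-0.76,0.07],[0.2316,0.097,0,-0.76,0.07],[0.2316,0.097,0,-0.76,0.07],[0.2316,0.097,0,-0.76,0.07],[0.2316,0.097,0,-0.76,0.07],[0.2316,0.097,0,-0.76,0.07]])

```text
t: 6.45
eef_pos: [0.6977, 0.1929, 0.2882]
ee_rot: [-3.141, -0.002, 0.003]
force: [0.6, 0.4, 0.8]
width: 0.0698
gripper_force: 0.0
```

Run:
```python
from fit import *
k=np.array([.5569,.1825])
for c,s,m in blobs(d,(5,150,80),(14,255,255),8):
    if c[1]<260 and 100<c[0]<420: p=at(d,*c,.12)[:2]-k; print(c,s,p+k,np.linalg.norm(p),3.942-(np.arctan2(p[1],p[0])%(2*np.pi))-.0474)
s=arm.get_state(); print(s["eef_pos"],s["ee_rot"])
e=grab("scene"); 
cv2.imwrite("pics/l1.png",np.hstack([cv2.resize(d["color"][110:250,140:300],(457,400),interpolation=cv2.INTER_CUBIC),cv2.resize(e["color"][130:290,200:336],(340,400),interpolation=cv2.INTER_CUBIC)]))
```

```text
[419.2  79. ] [406, 79, 27, 2, 28] [ 0.9095466  -0.51048857] 0.7775556454665712 -1.288513690867863
[225.8 120.4] [224, 117, 5, 7, 13] [0.77291474 0.08773719] 0.23588632491873707 -1.9751791717129197
[250.  119.2] [249, 117, 4, 6, 8] [0.77670279 0.01478817] 0.27647879909654866 -1.7368093561076159
[312.  118.9] [310, 117, 4, 5, 8] [ 0.77800825 -0.17256574] 0.41828284952136713 -1.374750537288508
[407.9 118.4] [407, 117, 3, 4, 9] [ 0.78114469 -0.46580161] 0.6859888149111848 -1.1508026774983935
[233.5 123.3] [229, 121, 10, 4, 13] [0.76379319 0.0644351 ] 0.23821022710689296 -1.870021545533493
[257.1 165.8] [252, 126, 9, 81, 234] [ 0.63298036 -0.00650396] 0.20374178928919576 -1.2004771812370536
[246.9 132.4] [246, 128, 5, 10, 18] [0.73535603 0.02399026] 0.2386878548996092 -1.6623119682770624
[376.2 130.6] [373, 129, 8, 3, 10] [ 0.74199872 -0.36613081] 0.5790140813408095 -1.1431798158523692
[345.6 145.9] [341, 142, 11, 7, 31] [ 0.69405316 -0.27127718] 0.4740513840682969 -1.1113067161316779
[385.8 148.8] [385, 144, 4, 10, 17] [ 0.68549623 -0.39220538] 0.5889170284581896 -1.0379231106218172
[24
[... 2876 characters left out ...]
12 -0.6349464371724668
[150.6 233.9] [147, 233, 9, 4, 14] [0.432811   0.30036638] 0.1711448648111473 1.5126931300278605
[168.  233.4] [163, 232, 10, 4, 16] [0.43432199 0.25012761] 0.13999593919912315 1.2571630390479096
[181.9 233.7] [177, 233, 12, 3, 14] [0.43351115 0.21000151] 0.12641654122271564 0.9723076651252504
[227.4 234.2] [223, 232, 8, 6, 17] [0.43214685 0.07903829] 0.16207305508559214 0.06063547834901828
[229.9 244.6] [229, 238, 2, 13, 15] [0.40252875 0.07157402] 0.19009222551801547 0.12992915646762404
[229.8 255.9] [229, 252, 2, 10, 13] [0.37059612 0.07156434] 0.21683140200981113 0.2159361147238178
[0.69776548 0.19301203 0.28817962] [-3.14052066e+00 -1.81334018e-03  2.66575913e-03]
```

View pics/l1.png

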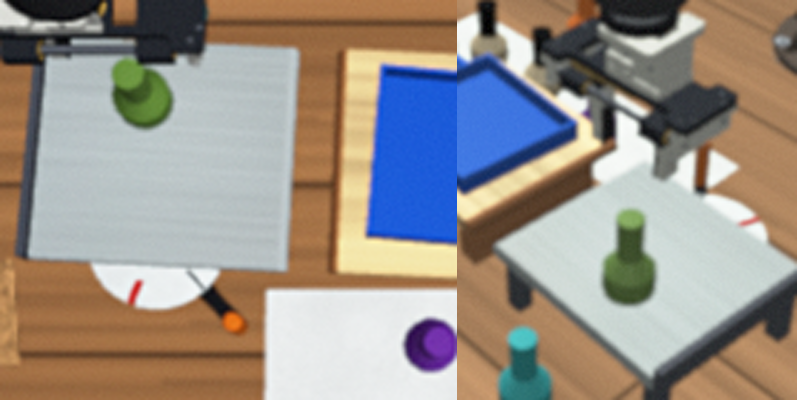

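The crank now lies along the black line, so the dimmer is off. The green jug stands at (130,80) in the crop. Descend and grip the jug neck.

Call:
step_arm(rows=[[0.002,0.001,-0.04,0,0.07],[0.002,0.001,-0.08,0,0.07],[0.002,0.001,-0.12,0,0.07],[0.002,0.001,-0.127,0,0.07],[0.002,0.001,-0.127,0,0.07],[0.002,0.001,-0.127,0,0.02],[0.002,0.001,-0.127,0,0.02],[0.002,0.001,-0.127,0,0.02],[0.002,0.001,-0.127,0,0.02],[0.002,0.001,-0.127,0,0.02],[0.002,0.001,-0.127,0,0.02],[0.002,0.001,-0.127,0,0.02],[0.002,0.001,-0.127,0,0.02]], newtons=20)

```text
t: 7.85
eef_pos: [0.7006, 0.1942, 0.16]
ee_rot: [3.142, -0.001, 0.002]
force: [-0.3, -0.3, 2.7]
width: 0.0316
gripper_force: 20.0
```

Call:
step_arm(rows=[[0,0,0.02,0,0.02],[0,0,0.05,0,0.02],[0,0,0.08,0,0.02],[0,0,0.1,0,0.02],[-0.01,0.01,0.1,0,0.02],[-0.03,0.03,0.1,0,0.02],[-0.05,0.05,0.1,0,0.02],[-0.07,0.07,0.1,0,0.02],[-0.09,0.09,0.1,0,0.02],[-0.11,0.11,0.1,0,0.02],[-0.13,0.13,0.1,0,0.02],[-0.15,0.15,0.1,0,0.02],[-0.17,0.17,0.1,0,0.02],[-0.19,0.19,0.1,0,0.02],[-0.21,0.207,0.1,0,0.02],[-0.221,0.217,0.1,0,0.02],[-0.221,0.217,0.1,0,0.02],[-0.221,0.217,0.1,0,0.02]])

```text
t: 9.65
eef_pos: [0.479, 0.4112, 0.259]
ee_rot: [3.141, 0.001, 0.003]
force: [-0.9, 0.3, -1.4]
width: 0.0314
gripper_force: 20.0
```

Run:
```python
from h import *
d=grab("scene","x"); s=arm.get_state(); P=s["eef_pos"]; print(P.round(4),s["width"])
b=P-[0,0,.06]; print(proj(d,[b,b+[0,0,.106]]).round(0).tolist(),[(c[0].tolist(),c[1]) for c in blobs(d,(35,80,30),(60,255,255),40) if c[0][0]>200])
t=grab("top"); print("mat",at(t,*s2(199,345),.004).round(3),"cap",at(t,*s2(149,266),.17).round(3))
m=[c for c in blobs(t,(10,60,100),(22,130,255),300)]
for c in m: print(c[0],c[1])
```

```text
[0.4794 0.4109 0.2591] 0.031185253215788907
[[386.0, 219.0], [394.0, 188.0]] [([388.8, 208.3], [377, 185, 23, 41, 607])]
mat [0.479 0.411 0.004] cap [0.61  0.451 0.17 ]
[287.7 168.5] [232, 127, 155, 107, 1654]
```

Call:
step_arm(rows=[[0,0,-0.03,0,0.02],[0,0,-0.07,0,0.02],[0,0,-0.11,0,0.02],[0,0,-0.15,0,0.02],[0,0,-0.175,0,0.02],[0,0,-0.188,0,0.02],[0,0,-0.192,0,0.02],[0,0,-0.195,0,0.02],[0,0,-0.195,0,0.02],[0,0,-0.195,0,0.02]])

```text
t: 10.75
eef_pos: [0.4799, 0.4119, 0.066]
ee_rot: [-3.14, -0.001, 0.002]
force: [0.8, 0.2, -0.7]
width: 0.031
gripper_force: 20.0
```

Call:
step_arm(rows=[[0,0,-0.001,0,0.02],[0,0,-0.002,0,0.02],[0,0,-0.002,0,0.02],[0,0,-0.002,0,0.045],[0,0,-0.002,0,0.07],[0,0,-0.002,0,0.08],[0,0,-0.002,0,0.08],[0,0,-0.002,0,0.08],[0,0,0.03,0,0.08],[0,0,0.07,0,0.08],[0,0,0.12,0,0.08],[0,0,0.16,0,0.08],[0,0,0.16,0,0.08]])

```text
t: 12.05
eef_pos: [0.4817, 0.4135, 0.2318]
ee_rot: [-3.133, -0.007, 0.003]
force: [0.6, 0.1, -0.7]
width: 0.0798
gripper_force: 0.0
```

```bash
cat > vs.py <<'E'
from h import *
# vases from scene+top: dark necks
t=grab("top"); e=grab("scene"); s=arm.get_state(); print(s["t"],s["eef_pos"].round(4),s["ee_rot"].round(3),s["width"].__round__(4))
for c,st,m in blobs(t,(0,0,0),(180,255,40),40):
    if 250<c[0]<420 and 120<c[1]<290: print("top dark",c,st, at(t,*c,.106).round(4),at(t,*c,.211).round(4))
for c,st,m in blobs(t,(35,80,30),(60,255,255),40): print("green",c,st)
E
python3 vs.py
```

```text
12.15 [0.4795 0.4117 0.2259] [-3.139e+00 -1.000e-03  2.000e-03] 0.0801
top dark [377.  176.2] [375, 163, 5, 27, 122] [ 0.6046 -0.366   0.106 ] [ 0.5845 -0.3302  0.211 ]
top dark [392.  207.3] [388, 194, 16, 27, 93] [ 0.5109 -0.4063  0.106 ] [ 0.5    -0.3665  0.211 ]
top dark [377.7 234.7] [371, 231, 14, 8, 100] [ 0.4303 -0.3596  0.106 ] [ 0.4273 -0.3244  0.211 ]
top dark [339.4 237.5] [334, 233, 12, 9, 87] [ 0.4226 -0.2465  0.106 ] [ 0.4203 -0.2224  0.211 ]
green [126.5 220.1] [120, 211, 15, 19, 217]
```

Call:
step_arm(rows=[[-0.057,-0.661,0,0,0.07],[-0.057,-0.661,0,0,0.07],[-0.057,-0.661,0,0,0.07],[-0.057,-0.661,0,0,0.07],[-0.057,-0.661,0,0,0.07],[-0.057,-0.661,0,0,0.07],[-0.057,-0.661,0,0,0.07],[-0.057,-0.661,0,0,0.07],[-0.057,-0.661,0,0,0.07],[-0.057,-0.661,0,0,0.07],[-0.057,-0.661,0,0,0.07],[-0.057,-0.661,0,0,0.07],[-0.057,-0.661,0,0,0.07],[-0.057,-0.661,0,0,0.07],[-0.057,-0.661,0,0,0.07],[-0.057,-0.661,0,0,0.07],[-0.057,-0.661,0,0,0.07]])

```text
t: 13.85
eef_pos: [0.4223, -0.2487, 0.2242]
ee_rot: [-3.141, 0.001, 0.003]
force: [0.1, -0.2, -0.1]
width: 0.07
gripper_force: 0.0
```

Run:
```python
from h import *
t=grab("top"); e=grab("scene"); s=arm.get_state(); print(s["t"],s["eef_pos"].round(4),s["ee_rot"].round(3))
print(proj(e,[[.4225,-.2495,.106],[.4305,-.365,.106],[.4225,-.2495,0],[.4305,-.365,0]]).round(0).tolist())
print(proj(t,[[.479,.411,.11],[.479,.411,.004]]).round(0).tolist(),[(c[0],c[1]) for c in blobs(t,(35,80,30),(60,255,255),40)])
cv2.imwrite("pics/l2.png",np.hstack([cv2.resize(t["color"][160:300,80:420],(680,280),interpolation=cv2.INTER_CUBIC)]))
a=e["color"][110:230,150:310]; b=e["color"][200:320,290:450]
cv2.imwrite("pics/l2.png",np.hstack([cv2.resize(x,(400,300),interpolation=cv2.INTER_CUBIC) for x in(a,b)]))
```

```text
13.95 [ 0.4226 -0.2486  0.2246] [-3.142 -0.     0.004]
[[234.0, 142.0], [212.0, 131.0], [235.0, 166.0], [214.0, 154.0]]
[[115.0, 218.0], [127.0, 221.0]] [(array([122.7, 219.7]), [110, 211, 25, 19, 330])]
```

View pics/l2.png

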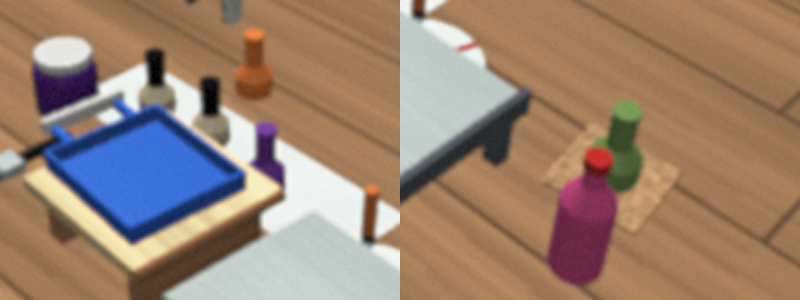

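The jug stands on the cork mat and both vases are where they were. Next I grasp the nearer one, vase A.

Call:
step_arm(rows=[[0,-0.001,-0.04,0,0.07],[0,-0.001,-0.09,0,0.07],[0,-0.001,-0.14,0,0.07],[0,-0.001,-0.165,0,0.07],[0,-0.001,-0.165,0,0.07],[0,-0.001,-0.165,0,0.02],[0,-0.001,-0.165,0,0.02],[0,-0.001,-0.165,0,0.02],[0,-0.001,-0.165,0,0.02],[0,-0.001,-0.165,0,0.02],[0,-0.001,-0.165,0,0.02],[0,-0.001,-0.165,0,0.02],[0,-0.001,-0.165,0,0.02]], newtons=20)

```text
t: 15.25
eef_pos: [0.4227, -0.2509, 0.0599]
ee_rot: [3.141, -0.001, 0.002]
force: [-1.1, -0.4, 4.8]
width: 0.0316
gripper_force: 19.8
```

Call:
step_arm(rows=[[0,0,0.02,0,0.02],[0,0,0.06,0,0.02],[0,0,0.1,0,0.02],[0,0,0.14,0,0.02],[0.01,0.005,0.16,0,0.02],[0.03,0.013,0.17,0,0.02],[0.06,0.027,0.17,0,0.02],[0.09,0.04,0.17,0,0.02],[0.12,0.054,0.17,0,0.02],[0.15,0.067,0.17,0,0.02],[0.18,0.08,0.17,0,0.02],[0.21,0.094,0.17,0,0.02],[0.235,0.105,0.17,0,0.02],[0.248,0.111,0.17,0,0.02],[0.253,0.113,0.17,0,0.02],[0.253,0.113,0.17,0,0.02],[0.253,0.113,0.17,0,0.02]])

```text
t: 16.95
eef_pos: [0.6744, -0.1382, 0.2296]
ee_rot: [-3.142, 0.0, 0.002]
force: [-0.7, 0.3, -1.4]
width: 0.0308
gripper_force: 19.8
```

```bash
cat > held.py <<'E'
from h import *
e=grab("scene"); s=arm.get_state(); P=s["eef_pos"]; b=P-[0,0,.06]; print(P.round(4),s["width"].round(4),s["ee_rot"].round(3))
p=proj(e,[b,b+[0,0,.106]]); print(p.round(0).tolist()); u,v=p.mean(0).astype(int)
c=e["color"][v-60:v+60,u-80:u+80]; cv2.imwrite("pics/held.png",cv2.resize(c,(400,300),interpolation=cv2.INTER_CUBIC))
E
python3 held.py
```

```text
Traceback (most recent call last):
  File "held.py", line 2, in <module>
    e=grab("scene"); s=arm.get_state(); P=s["eef_pos"]; b=P-[0,0,.06]; print(P.round(4),s["width"].round(4),s["ee_rot"].round(3))
                                                                                        ^^^^^^^^^^^^^^^^
AttributeError: 'float' object has no attribute 'round'
```

```bash
sed -i 's/s\["width"\].round(4)/s["width"]/' held.py; python3 held.py
```

```text
[ 0.6746 -0.1383  0.2301] 0.03146865208386353 [-3.142e+00 -0.000e+00  2.000e-03]
[[198.0, 170.0], [196.0, 141.0]]
```

View pics/held.png

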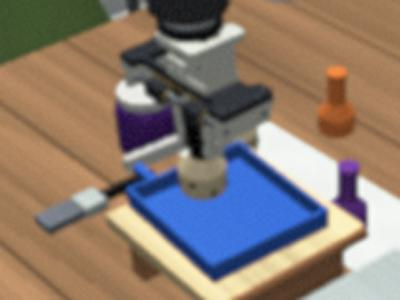

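The vase is held upright over the tray, base near crop (203,195). Lower and release.

Call:
step_arm(rows=[[0.001,0,-0.025,0,0.02],[0.001,0,-0.045,0,0.02],[0.001,0,-0.056,0,0.02],[0.001,0,-0.061,0,0.02],[0.001,0,-0.064,0,0.02],[0.001,0,-0.066,0,0.02],[0.001,0,-0.066,0,0.02],[0.001,0,-0.066,0,0.02]])

```text
t: 17.85
eef_pos: [0.6769, -0.138, 0.1649]
ee_rot: [3.141, -0.002, 0.002]
force: [-1.8, -1.2, 3.2]
width: 0.0313
gripper_force: 19.8
```

Contact made; open and rise, then look for vase B.

Call:
step_arm(rows=[[0,0,0,0,0.045],[0,0,0,0,0.065],[0,0,0,0,0.065],[0,0,0,0,0.065],[0,0,0,0,0.065],[0,0,0.03,0,0.065],[0,0,0.07,0,0.065],[0,0,0.11,0,0.065],[-0.246,-0.227,0.11,0,0.07],[-0.246,-0.227,0.11,0,0.07],[-0.246,-0.227,0.11,0,0.07],[-0.246,-0.227,0.11,0,0.07],[-0.246,-0.227,0.11,0,0.07],[-0.246,-0.227,0.11,0,0.07],[-0.246,-0.227,0.11,0,0.07],[-0.246,-0.227,0.11,0,0.07],[-0.246,-0.227,0.11,0,0.07],[-0.246,-0.227,0.11,0,0.07]])

```text
t: 19.65
eef_pos: [0.4308, -0.3644, 0.2735]
ee_rot: [-3.142, -0.0, 0.002]
force: [0.1, -0.4, -1.0]
width: 0.0703
gripper_force: 0.0
```

Run:
```python
from h import *
t=grab("top"); e=grab("scene"); s=arm.get_state(); print(s["t"],s["eef_pos"].round(4),s["ee_rot"].round(3))
print(proj(e,[[.4305,-.365,.106],[.4305,-.365,0],[.676,-.138,.211],[.676,-.138,.105]]).round(0).tolist(),proj(t,[[.676,-.138,.211],[.676,-.138,.105]]).round(0).tolist())
a=e["color"][110:230,150:310]; b=t["color"][125:245,250:410]
cv2.imwrite("pics/l3.png",np.hstack([cv2.resize(x,(400,300),interpolation=cv2.INTER_CUBIC) for x in(a,b)]))
```

```text
19.75 [ 0.4311 -0.3641  0.2734] [-3.141e+00  0.000e+00  3.000e-03]
[[212.0, 131.0], [214.0, 154.0], [197.0, 159.0], [200.0, 186.0]] [[305.0, 143.0], [301.0, 153.0]]
```

View pics/l3.png

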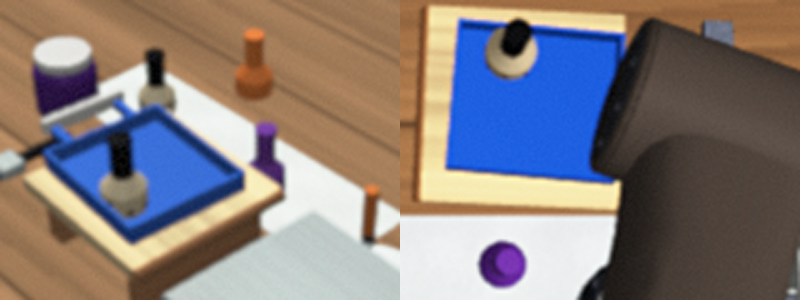

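Vase A stands in the tray and vase B is unmoved at scene (212,131). Grasp B.

Call:
step_arm(rows=[[0,-0.001,-0.045,0,0.07],[0,-0.001,-0.09,0,0.07],[0,-0.001,-0.14,0,0.07],[0,-0.001,-0.185,0,0.07],[0,-0.001,-0.2135,0,0.07],[0,-0.001,-0.2135,0,0.07],[0,-0.001,-0.2135,0,0.02],[0,-0.001,-0.2135,0,0.02],[0,-0.001,-0.2135,0,0.02],[0,-0.001,-0.2135,0,0.02],[0,-0.001,-0.2135,0,0.02],[0,-0.001,-0.2135,0,0.02],[0,-0.001,-0.2135,0,0.02],[0,-0.001,-0.2135,0,0.02]])

```text
t: 21.15
eef_pos: [0.4307, -0.366, 0.0605]
ee_rot: [3.141, -0.001, 0.002]
force: [0.0, -0.5, 3.6]
width: 0.0319
gripper_force: 20.0
```

Call:
step_arm(rows=[[0,0,0.02,0,0.02],[0,0,0.06,0,0.02],[0,0,0.1,0,0.02],[0,0,0.14,0,0.02],[0.007,0.01,0.16,0,0.02],[0.02,0.03,0.17,0,0.02],[0.037,0.054,0.17,0,0.02],[0.054,0.079,0.17,0,0.02],[0.071,0.104,0.17,0,0.02],[0.088,0.129,0.17,0,0.02],[0.105,0.154,0.17,0,0.02],[0.122,0.178,0.17,0,0.02],[0.139,0.203,0.17,0,0.02],[0.153,0.224,0.17,0,0.02],[0.16,0.234,0.17,0,0.02],[0.1615,0.236,0.17,0,0.02],[0.1615,0.236,0.17,0,0.02],[0.1615,0.236,0.17,0,0.02]])

```text
t: 22.95
eef_pos: [0.5912, -0.1304, 0.2299]
ee_rot: [3.142, 0.001, 0.001]
force: [-0.2, -0.2, -0.9]
width: 0.0316
gripper_force: 20.0
```

```bash
python3 held.py
```

```text
[ 0.5913 -0.1305  0.2301] 0.03139987933475583 [3.142e+00 0.000e+00 1.000e-03]
[[220.0, 160.0], [219.0, 132.0]]
```

View pics/held.png

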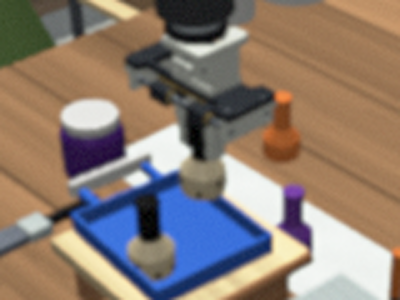

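Vase B hangs upright above its place, clear of A. Lower, release and rise.

Call:
step_arm(rows=[[0.001,0,-0.025,0,0.02],[0.001,0,-0.045,0,0.02],[0.001,0,-0.056,0,0.02],[0.001,0,-0.061,0,0.02],[0.001,0,-0.064,0,0.02],[0.001,0,-0.066,0,0.02],[0.001,0,-0.066,0,0.02],[0.001,0,-0.066,0,0.02],[0.001,0,-0.066,0,0.045],[0.001,0,-0.066,0,0.065],[0.001,0,-0.066,0,0.065],[0.001,0,-0.066,0,0.065],[0.001,0,-0.066,0,0.065],[0.001,0,-0.03,0,0.065],[0.001,0,0.01,0,0.065],[0.001,0,0.05,0,0.065]])

```text
t: 24.6
eef_pos: [0.5925, -0.1297, 0.2811]
ee_rot: [3.141, 0.001, 0.002]
force: [0.6, 0.5, 0.9]
width: 0.0649
gripper_force: 0.0
```

Call:
step_arm(rows=[[0.027,-0.1586,0,-0.094,0.035],[0.027,-0.1586,0,-0.094,0.035],[0.027,-0.1586,0,-0.094,0.035],[0.027,-0.1586,0,-0.094,0.035],[0.027,-0.1586,0,-0.094,0.035],[0.027,-0.1586,0,-0.094,0.035],[0.027,-0.1586,0,-0.094,0.035]])

```text
t: 25.3
eef_pos: [0.6199, -0.2872, 0.2803]
ee_rot: [-3.141, -0.0, -0.091]
force: [-1.2, 0.4, -0.2]
width: 0.0349
gripper_force: 0.0
```

Run:
```python
from fit import *
t=d; e=grab("scene"); s=arm.get_state(); print(s["t"],s["eef_pos"].round(4),s["ee_rot"].round(3),s["width"])
q=np.array([.6331,-.1439,-.0919])
print("bar exp",w(q,0,-.145),"measured orig",at(t,*s2(554,263),.142))
print(proj(e,[[*w(q,x,-.145),.142] for x in(-.065,0,.065)]).round(0).tolist())
a=e["color"][100:220,140:300]; b=t["color"][125:245,250:410]
cv2.imwrite("pics/l4.png",np.hstack([cv2.resize(x,(400,300),interpolation=cv2.INTER_CUBIC) for x in(a,b)]))
```

```text
25.4 [ 0.62   -0.2871  0.2805] [-3.142e+00 -1.000e-03 -9.000e-02] 0.035002104855094134
bar exp [ 0.61979325 -0.28828812] measured orig [ 0.62143596 -0.28870781  0.142     ]
[[200.0, 144.0], [184.0, 151.0], [167.0, 158.0]]
```

View pics/l4.png

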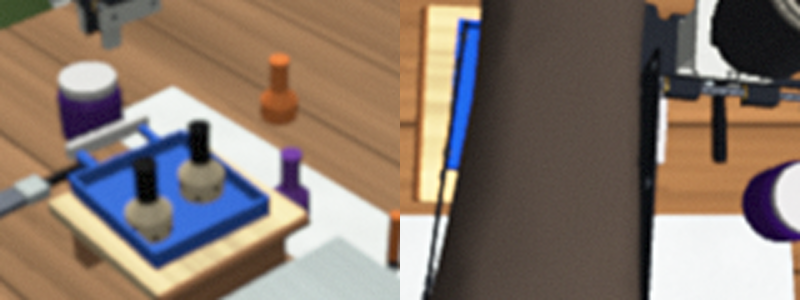

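Both vases stand apart in the tray. Go down onto the bar and pinch it gently.

Call:
step_arm(rows=[[0.0005,-0.001,-0.04,0,0.035],[0.0005,-0.001,-0.08,0,0.035],[0.0005,-0.001,-0.11,0,0.035],[0.0005,-0.001,-0.14,0,0.035],[0.0005,-0.001,-0.155,0,0.035],[0.0005,-0.001,-0.164,0,0.035],[0.0005,-0.001,-0.164,0,0.035],[0.0005,-0.001,-0.164,0,0.005],[0.0005,-0.001,-0.164,0,0.005],[0.0005,-0.001,-0.164,0,0.005],[0.0005,-0.001,-0.164,0,0.005],[0.0005,-0.001,-0.164,0,0.005],[0.0005,-0.001,-0.164,0,0.005]], newtons=15)

```text
t: 26.7
eef_pos: [0.6208, -0.2897, 0.1172]
ee_rot: [3.141, -0.001, -0.092]
force: [-1.2, 0.5, 5.7]
width: 0.0119
gripper_force: 15.0
```

Call:
step_arm(rows=[[0,0.004,0,0.001,0.005],[0.001,0.012,0,0.002,0.005],[0.0015,0.022,0,0.004,0.005],[0.002,0.034,0,0.006,0.005],[0.003,0.046,0,0.008,0.005],[0.0035,0.058,0,0.01,0.005],[0.004,0.07,0,0.012,0.005],[0.005,0.082,0,0.014,0.005],[0.0055,0.094,0,0.016,0.005],[0.006,0.104,0,0.018,0.005],[0.0065,0.11,0,0.019,0.005],[0.0065,0.114,0,0.02,0.005],[0.0065,0.114,0,0.02,0.005]], newtons=15)

```text
t: 28.0
eef_pos: [0.6275, -0.1758, 0.1171]
ee_rot: [3.141, -0.002, -0.071]
force: [-0.1, -2.6, 7.3]
width: 0.0116
gripper_force: 15.0
```

```bash
cat > tr.py <<'E'
from fit import *
e=grab("scene"); s=arm.get_state(); P=s["eef_pos"]; yaw=s["ee_rot"][2]; print(s["t"],P.round(4),yaw,s["width"],s["force"].round(1))
c,sn=np.cos(yaw),np.sin(yaw); ctr=P[:2]+np.array([-sn,c])*.145; q=[*ctr,yaw]; print("tray c by TCP",ctr.round(4))
for L in [(-.09,.1),(.09,.1),(.09,-.1),(-.09,-.1)]: print(L,"top",proj(d,[[*w(q,*L),.135]]).round(1)[0],"scene",proj(e,[[*w(q,*L),.135]]).round(1)[0])
u,v=proj(e,[[*ctr,.12]])[0].astype(int); tu,tv=proj(d,[[*ctr,.12]])[0].astype(int)
a=e["color"][v-60:v+60,u-80:u+80]; b=d["color"][tv-60:tv+60,tu-80:tu+80]; print("crop scene origin",u-80,v-60,"top",tu-80,tv-60)
cv2.imwrite("pics/tr.png",np.hstack([cv2.resize(x,(400,300),interpolation=cv2.INTER_CUBIC) for x in(a,b)]))
E
python3 tr.py
```

```text
28.1 [ 0.6275 -0.1757  0.1172] -0.07157867707664067 0.011686546856874843 [ 0.3 -2.4  6.3]
tray c by TCP [ 0.6379 -0.0311]
(-0.09, 0.1) top [228.8 191.1] scene [273.8 192.8]
(0.09, 0.1) top [233.9 131. ] scene [227.1 218.2]
(0.09, -0.1) top [301.4 135.8] scene [187.9 184.9]
(-0.09, -0.1) top [298.1 196. ] scene [233.3 163.4]
crop scene origin 150 132 top 185 104
```

View pics/tr.png

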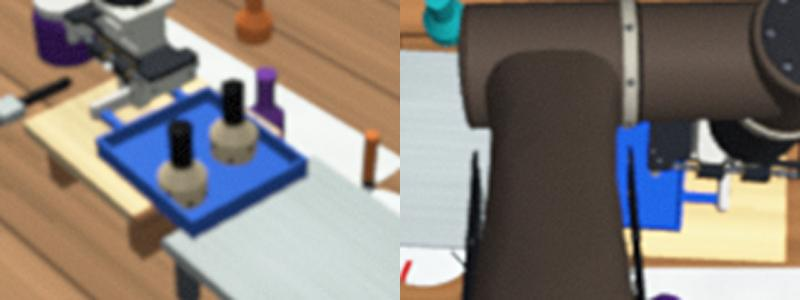

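The tray is level with its leading edge already on the shelf and both vases upright. Continue pushing.

Call:
step_arm(rows=[[0,0.004,0,0.001,0.005],[0.001,0.012,0,0.002,0.005],[0.0015,0.022,0,0.003,0.005],[0.002,0.034,0,0.004,0.005],[0.003,0.046,0,0.006,0.005],[0.0035,0.058,0,0.007,0.005],[0.004,0.07,0,0.008,0.005],[0.005,0.082,0,0.009,0.005],[0.0055,0.094,0,0.011,0.005],[0.0065,0.106,0,0.012,0.005],[0.007,0.118,0,0.013,0.005],[0.0075,0.13,0,0.015,0.005],[0.0085,0.142,0,0.016,0.005],[0.009,0.154,0,0.018,0.005],[0.01,0.166,0,0.019,0.005],[0.0105,0.178,0,0.02,0.005],[0.0115,0.19,0,0.022,0.005],[0.012,0.2,0,0.023,0.005],[0.0124,0.206,0,0.024,0.005],[0.0124,0.209,0,0.024,0.005]])

```text
t: 30.1
eef_pos: [0.6396, 0.0325, 0.1171]
ee_rot: [3.14, -0.001, -0.047]
force: [0.6, -9.2, 7.1]
width: 0.0121
gripper_force: 15.0
```

```bash
python3 tr.py
```

```text
30.2 [0.6396 0.0328 0.1172] -0.047554455303325804 0.011761989201324234 [-0.8 -5.5  7.8]
tray c by TCP [0.6465 0.1777]
(-0.09, 0.1) top [157.3 189. ] scene [325.7 227.5]
(0.09, 0.1) top [162.7 129. ] scene [279.3 259. ]
(0.09, -0.1) top [230. 132.] scene [230.6 219.6]
(-0.09, -0.1) top [226.4 192.2] scene [276.2 193.3]
crop scene origin 197 167 top 114 101
```

View pics/tr.png

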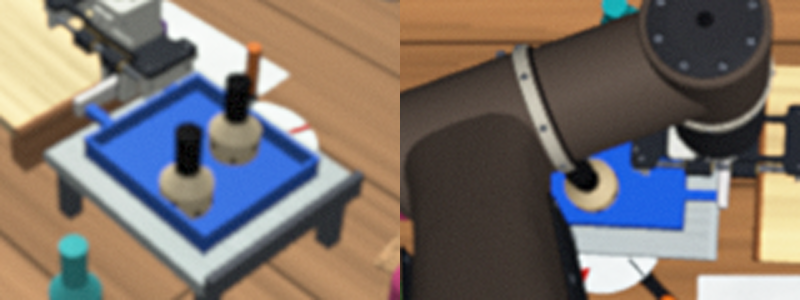

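The tray sits wholly on the shelf, upright. Release the bar, rise, then go to the post at its off position.

Call:
step_arm(rows=[[0,0,0,0,0.02],[0,0,0,0,0.032],[0,0,0,0,0.032],[0,0,0,0,0.032],[0,0,0.03,0,0.032],[0,0,0.07,0,0.032],[0,0,0.12,0,0.032],[-0.174,0.064,0.12,0.8,0.06],[-0.174,0.064,0.12,0.8,0.06],[-0.174,0.064,0.12,0.8,0.06],[-0.174,0.064,0.12,0.8,0.06],[-0.174,0.064,0.12,0.8,0.06],[-0.174,0.064,0.12,0.8,0.06],[-0.174,0.064,0.12,0.8,0.06],[-0.174,0.064,0.12,0.8,0.06],[-0.174,0.064,0.12,0.8,0.06]])

```text
t: 31.8
eef_pos: [0.4653, 0.0976, 0.2359]
ee_rot: [-3.141, 0.0, 0.75]
force: [-0.3, 0.1, -0.4]
width: 0.06
gripper_force: 0.0
```

Call:
step_arm(rows=[[0.0005,-0.0005,-0.05,0,0.06],[0.0005,-0.0005,-0.1,0,0.06],[0.0005,-0.0005,-0.135,0,0.06],[0.0005,-0.0005,-0.14,0,0.06],[0.0005,-0.0005,-0.14,0,0.06],[0.0005,-0.0005,-0.14,0,0.01],[0.0005,-0.0005,-0.14,0,0.01],[0.0005,-0.0005,-0.14,0,0.01],[0.0005,-0.0005,-0.14,0,0.01],[0.0005,-0.0005,-0.14,0,0.01],[0.0005,-0.0005,-0.14,0,0.01],[0.0005,-0.0005,-0.14,0,0.01],[0.0005,-0.0005,-0.14,0,0.01]], newtons=10)

```text
t: 33.1
eef_pos: [0.4659, 0.0972, 0.0963]
ee_rot: [3.141, -0.0, 0.752]
force: [0.2, 0.3, 4.4]
width: 0.0203
gripper_force: 10.0
```

Call:
step_arm(rows=[[-0.0082,0.0096,0,-0.1,0.01],[-0.0153,0.0198,0,-0.2,0.01],[-0.0213,0.0308,0,-0.3,0.01],[-0.0262,0.0423,0,-0.4,0.01],[-0.0299,0.0542,0,-0.5,0.01],[-0.0324,0.0664,0,-0.6,0.01],[-0.0337,0.0789,0,-0.7,0.01],[-0.0338,0.0914,0,-0.8,0.01],[-0.0326,0.1038,0,-0.9,0.01],[-0.0301,0.1161,0,-1.0,0.01],[-0.0273,0.1257,0,-1.08,0.01],[-0.0259,0.1295,0,-1.113,0.01],[-0.0259,0.1295,0,-1.113,0.01],[-0.0259,0.1295,0,-1.113,0.01],[-0.0259,0.1295,0,-1.113,0.01]])

```text
t: 34.6
eef_pos: [0.4412, 0.2271, 0.0964]
ee_rot: [-3.14, -0.002, -0.36]
force: [6.1, -2.2, -0.6]
width: 0.0199
gripper_force: 10.0
```

Call:
step_arm(rows=[[0,0,0,0,0.035],[0,0,0,0,0.06],[0,0,0,0,0.06],[0,0,0,0,0.06],[0,0,0,0,0.06],[0,0,0.05,0,0.06],[0,0,0.1,0,0.06],[-0.05,0.3,0.15,0,0.06],[-0.05,0.3,0.15,0,0.06],[-0.05,0.3,0.15,0,0.06],[-0.05,0.3,0.15,0,0.06],[-0.05,0.3,0.15,0,0.06],[-0.05,0.3,0.15,0,0.06],[-0.05,0.3,0.15,0,0.06],[-0.05,0.3,0.15,0,0.06],[-0.05,0.3,0.15,0,0.06]])

```text
t: 36.2
eef_pos: [0.3897, 0.5259, 0.2454]
ee_rot: [3.14, 0.0, -0.361]
force: [-0.3, -0.6, 0.9]
width: 0.0598
gripper_force: 0.0
```

Run:
```python
from fit import *
k=np.array([.5569,.1825]); e=grab("scene"); s=arm.get_state(); print(s["t"],s["eef_pos"].round(3))
for v in (1.06,1.113,1.16):
    a=3.942-.0474-v; P=k+.125*np.array([np.cos(a),np.sin(a)]); print(v,proj(d,[[*P,.129]]).round(1)[0],proj(e,[[*P,.129]]).round(1)[0])
b=d["color"][190:250,150:230]; a=e["color"][140:300,200:413]
cv2.imwrite("pics/f.png",np.hstack([cv2.resize(x,(400,300),interpolation=cv2.INTER_CUBIC) for x in(a,b)]))
```

```text
36.3 [0.39  0.525 0.246]
1.06 [177.7 232.1] [335.4 199.2]
1.113 [175.6 231.3] [336.6 200.5]
1.16 [173.7 230.6] [337.6 201.7]
```

View pics/f.png

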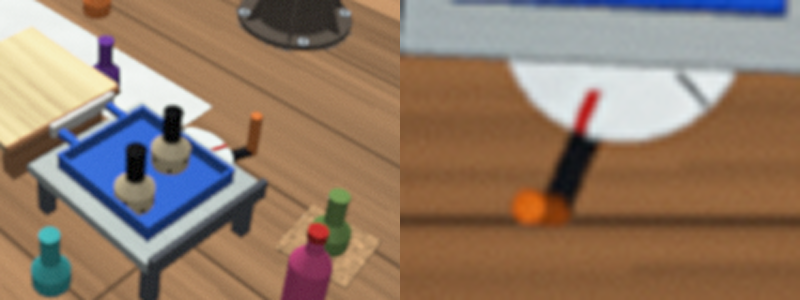

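The crank arm runs on from the red mark, with the post top at pixel (175.6, 231), which is the mark's angle. The tray, vases, jug and bottle are all in place.

```bash
python3 -c "
from station import arm
print(arm.job_done())"
```

```text
the job is handed in; nothing more can be done
None
```

The job is done and handed in at about 36 s. The dimmer went to its off stop first, the jug is on the mat, and both vases stand apart in the tray. The tray is wholly on the shelf, and the dimmer was last set to the red mark; only two vases were present, and the robot never touched the bottle, tub or brush.

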